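Post the spare soap into the rat-proof bin

TASK

Put the spare carton of soap away in the rat-proof bin: carry it over and push it, end first, down through the sprung flap in the bin's top with the gripper (do not just let it drop onto the flap from above), so that it ends up inside and the flap springs shut behind it. Leave the lota, the tin, the soap rack and the comb where they are.

Things in the scene. Friction and masses are not known exactly. Their poses are not given: they have to be found in the camera images.
- carton: plain brown soap carton with a pale paper band, standing on its end: 36 mm along its x, 60 mm along its y, 100 mm tall along z; 0.13 to 0.17 kg. Origin at the centre of its underside, z up.
- bin: white plastic box, 200 mm (its x) by 180 mm (its y), 215 mm high, fixed to the ledge; walls and floor 5 mm. Origin at the centre of its underside, z up. In the middle of its flat lid (6 mm) is one mouth, 100 mm along x by 120 mm along y, filled by a grey metal flap hinged along the mouth's +x edge, its free edge at the mouth's -x edge. Empty below.
- bin_mouth (a point): centre of the mouth, level with the lid's top (215 mm up); axes as the bin's. The carton, upright at the mouth's centre with its thin side along the bin's x, slips past the flap's free edge when its lower end is about 95 mm below the lid; let go at 80 mm or deeper it slides in by itself, or its top can be pressed further down.
- flap (a joint): angle of the sprung flap (plate 98 mm from hinge to free edge, 116 mm wide, 4 mm thick, smooth), rad: 0 is shut and level; it grows as the free edge swings down into the bin, at most 1.4. Shut, it just about bears the carton standing on its middle; about 2 N there starts to open it, it resists about as much all through the swing, and springs shut when nothing holds it down.
- lota: round-bellied open aluminium pot, 98 mm across, 90 mm high, bystander. Origin at the centre of its underside.
- tin: closed round flat metal tin, 85 mm across, 40 mm high, bystander. Origin at the centre of its underside.
- soap_rack: grey plastic honeycomb soap rack, 90 mm (x) by 130 mm (y), 20 mm high, bystander. Origin at the centre of its underside.
- comb: white plastic comb lying flat, 170 mm long (y), 32 mm wide, 5 mm high, bystander. Origin under its middle.
Mind the look-alikes: they are no part of the job. What is shaped like the carton but blue or green is not meant.

How it is judged:
On the way:
1. the gripper, touching the carton, has pushed its lower end in through the flap by some 40 mm or more (value of joint flap above 0.5 rad and contact force between the fingers and carton above 0.3 N and z of carton in the frame of bin below 0.175 m and x of carton in the frame of bin between -0.06 and 0.06 m and y of carton in the frame of bin between -0.07 and 0.07 m), for 0.06 s.
At the end, for the whole second after the job is handed in: the carton lies at rest inside the bin (its origin within the bin's walls and less than 100 mm above the bin's underside) and the flap is shut (below 0.08 rad) (x of carton in the frame of bin between -0.1 and 0.1 m and y of carton in the frame of bin between -0.09 and 0.09 m and z of carton in the frame of bin between -0.01 and 0.1 m and linear speed of carton below 0.03 m/s and value of joint flap below 0.08 rad); the robot touches nothing.
It fails at once if the lota, tin, soap rack or comb is moved more than 30 mm (distance of any of lota, tin, soap_rack, comb from where it was at the start of the episode above 0.03 m).
It also fails if it takes over 48 s, if anything falls off the work surface, if the arm or the gripper's body presses on something with over 40 N, if the wrist force passes 120 N, or if a joint passes its speed limit or range.

ROBOT

A 6-joint arm with a two-finger parallel gripper is mounted at the origin on the work surface. World frame = base frame: x ahead of the robot, y to its left, z up, the work surface at z = 0. Lengths are in m, angles in rad, forces in N, time in s.
With the tool pointing down it reaches from about 0.35 to 0.775 m from the base axis. Payload 7.3 kg.
Tool frame: the origin (TCP) lies on the centre line of the jaws, within the pads' length; the fingertips stand 8 mm ahead of it and the grasp point (between the pads) lies 11 mm behind it; x points along the fingers, z is the direction in which the jaws open and shut, and the axes are right-handed (so a half turn about x gives the same grasp; the last joint's range is limited). The gripper opens to 92 mm and grips with 3 to 60 N. Pads are 19 mm wide; open, the fingers measure 130 mm over their backs; the gripper's body (75 mm by 190 mm) begins 47 mm behind the grasp point.
Start: joints at [0.993, 0.342, 1.524, -0, 1.275, -0.146], TCP at [0.22, 0.477, 0.202] pointing down, gripper open.
Joint ranges: [-2.53, 2.53], [-0.77, 2.02], [0.04, 2.7], [-1, 4.14], [0.28, 2.66], [-3.11, 3.11]. Speed limits (rad/s): [2.57, 2.57, 3.14, 3.14, 3.14, 3.14].

INTERFACE

Orientations are given as a rotation vector (axis times angle).
In Python, from workcell import arm gives the robot as it stands.
- The arm moves only by the shell command python3 -m jog 'ROWS' [FORCE]. ROWS is JSON, a list of rows, each an object with "dp": the shift along the tool's x, y, z in mm, a list of three; "yaw": the turn about the tool's x in units of 8 degrees (1.0 is 8 degrees); "hand": the finger opening in mm, from 0 to 91.8. A call has exactly 8 rows; each row is the pose to reach, as a shift and turn from the pose commanded when the call began, along the tool's axes at that moment; what a row does not reach only later rows make up. A row lasts 1/10 s, in which the tool goes at most 50 mm and 8.59 degrees, less where a joint would pass 70% of its speed; a pose out of reach is approached as far as the arm can. A call with a gripper value outside its range is refused whole. The fingers move at their own pace and stop on an object; FORCE is the grip in N (left out, the last holds). Time passes only in rows, so rows that repeat a pose let the fingers close, or fill a call up. It gives the time, the measured TCP pose, the force and the opening at its end, in the units of the state.
- arm.sense(): the state, without advancing time (a new reading comes with each control period).
- arm.grab_frame(name): name is "scene" or "top" or "wrist"; returns the picture (420x560x3 uint8, red, green, blue); there is no depth.
- arm.camera_model(name): a dict with "vfov" (degrees; the focal length in pixels is half the picture's height over the tangent of half this angle, whatever the lens; pixels are square), "cx", "cy" (the principal point, pixels), "extrinsics" (4x4, takes a point from world to camera coordinates). Camera axes: x right, y down, z forward; pixel columns grow to the right and rows downward; lengths in m; the calibration is good to about 2 mm. A picture is of the moment at which its call begins: read the wrist's pose just before it. camera_model takes no time and is no camera call; for the wrist camera it gives the pose at the moment of the call.
- arm.close_job(): hands the job in, once; it reports no verdict.
The state is a dict: "time_s": time; "qpos": joint angles; "joint_velocities": joint speeds; "effort": joint torques, N m; "position": TCP position; "tcp_rot": TCP orientation; "force": force on the tool from outside, world axes, zero at the start; "wrist_torque": the same for the moment, N m; "finger_gap": finger opening in m.
Only numpy, scipy, OpenCV 4.12 (cv2) and the standard library are available. Lean on these libraries where they do the work, as an engineer would, in place of code of your own. Each camera call takes 0.05 s, during which the arm holds its last target.

## Working session

There is one attempt and no reset: what is moved stays moved. The work goes in short steps, Python scripts to look and compute and a shell command to move; the robot and the scene stay as the last step left them, time stands still between calls to the robot, and variables do not carry over. Pictures are saved under pics/ and viewed, and the job is handed in when it is done.

```bash
mkdir -p pics; cat > h.py <<'E'
import cv2,numpy as np
from workcell import arm
def save(n,f):
    im=arm.grab_frame(n); cv2.imwrite(f'pics/{f}.png',im[:,:,::-1]); return im
def ray(m,u,v):
    f=210/np.tan(np.radians(m['vfov'])/2); E=np.array(m['extrinsics']);R=E[:3,:3]
    return -R.T@E[:3,3], R.T@np.array([(u-m['cx'])/f,(v-m['cy'])/f,1])
def at(m,u,v,z):
    o,d=ray(m,u,v); return o+d*(z-o[2])/d[2]
def proj(m,P):
    f=210/np.tan(np.radians(m['vfov'])/2); E=np.array(m['extrinsics']);p=E[:3,:3]@np.array(P)+E[:3,3]
    return p[0]/p[2]*f+m['cx'],p[1]/p[2]*f+m['cy']
E
python3 - <<'E'
from h import *
np.set_printoptions(precision=4,suppress=True)
for n in('scene','top'):
    save(n,n+'0'); m=arm.camera_model(n); print(n,m)
print(arm.sense())
E
```

```text
scene {'vfov': 50.36671203052094, 'cx': 283.2575784859193, 'cy': 204.37264541383817, 'extrinsics': array([[ 0.6117,  0.7911, -0.0045, -0.3307],
       [ 0.4314, -0.3383, -0.8363, -0.1519],
       [-0.6631,  0.5096, -0.5482,  1.591 ],
       [ 0.    ,  0.    ,  0.    ,  1.    ]])}
top {'vfov': 52.3048614243522, 'cx': 279.8205175150246, 'cy': 209.23621474143292, 'extrinsics': array([[-0.0167, -0.9998, -0.0072, -0.0202],
       [-0.999 ,  0.0169, -0.0422,  0.574 ],
       [ 0.0423,  0.0065, -0.9991,  1.1402],
       [ 0.    ,  0.    ,  0.    ,  1.    ]])}
{'time_s': 0.1, 'qpos': array([ 0.993 ,  0.3426,  1.5249,  0.    ,  1.2754, -0.146 ]), 'joint_velocities': array([-0.0011, -0.0031, -0.0036,  0.0016,  0.0005,  0.0006]), 'effort': array([  0.0027, -43.2003, -24.4695,   0.0721,   0.0526,  -0.0001]), 'position': array([0.2195, 0.4765, 0.2013]), 'tcp_rot': array([-0.8861,  1.3843,  0.8852]), 'force': array([ 0.2142, -0.21  , -0.0612]), 'wrist_torque': array([-0.0207, -0.0039, -0.0985]), 'finger_gap': 0.09197563490055659}
```

View pics/scene0.png

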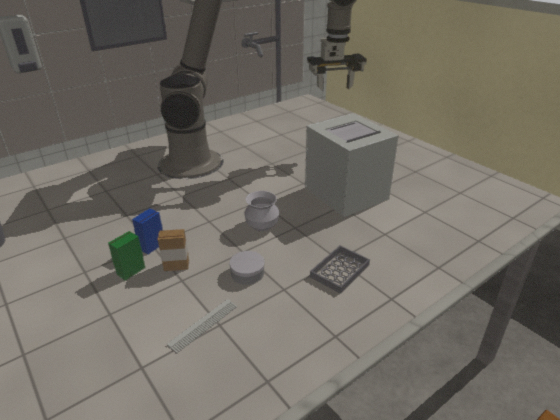

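View pics/top0.png

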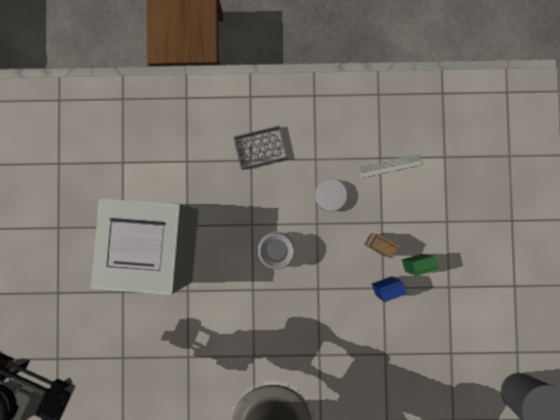

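The candidates are brown with a pale band (scene 174,250; top 384,245), blue (148,231; top 389,289) and green (127,255; top 421,265). Only the brown one fits, so I'll confirm it in enlarged crops, together with the bin's lid.

```bash
python3 - <<'E'
import cv2,numpy as np
a=cv2.imread('pics/top0.png');s=cv2.imread('pics/scene0.png')
r=lambda im,x,y,w,h:cv2.resize(im[y:y+h,x:x+w],(400,300),interpolation=cv2.INTER_CUBIC)
g=np.vstack([np.hstack([r(a,340,220,100,75),r(s,90,195,120,90)]),np.hstack([r(a,82,190,120,112.__int__()) if 0 else r(a,70,190,148,111),r(s,295,100,120,90)])])
cv2.imwrite('pics/crop0.png',g)
E
```

```text
File "<stdin>", line 4
    g=np.vstack([np.hstack([r(a,340,220,100,75),r(s,90,195,120,90)]),np.hstack([r(a,82,190,120,112.__int__()) if 0 else r(a,70,190,148,111),r(s,295,100,120,90)])])
                                                                                                  ^
SyntaxError: invalid decimal literal
```

```bash
python3 - <<'E'
import cv2,numpy as np
a=cv2.imread('pics/top0.png');s=cv2.imread('pics/scene0.png')
r=lambda im,x,y,w,h:cv2.resize(im[y:y+h,x:x+w],(400,300),interpolation=cv2.INTER_CUBIC)
g=np.vstack([np.hstack([r(a,340,220,100,75),r(s,90,195,120,90)]),np.hstack([r(a,70,190,148,111),r(s,295,100,120,90)])])
cv2.imwrite('pics/crop0.png',g)
E
```

```text
(no output)
```

View pics/crop0.png

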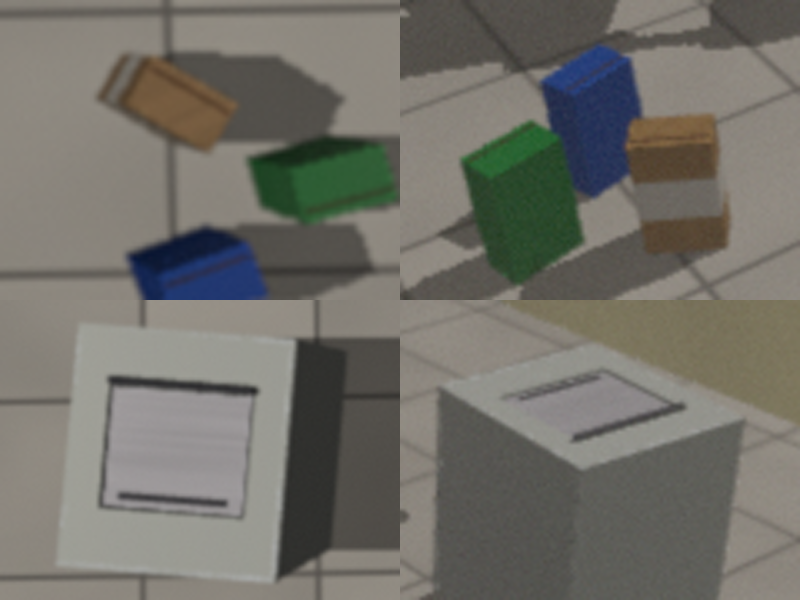

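The crops confirm that the brown carton with the pale band is the one meant; blue and green are look-alikes. Next I'll measure the carton and bin poses.

```bash
cat > meas.py <<'E'
from h import *
np.set_printoptions(precision=4,suppress=True)
mt=arm.camera_model('top');ms=arm.camera_model('scene')
T=cv2.imread('pics/top0.png');S=cv2.imread('pics/scene0.png')
def box(c,yaw,lx,ly,z0,z1):
    R=np.array([[np.cos(yaw),-np.sin(yaw)],[np.sin(yaw),np.cos(yaw)]])
    return [np.r_[c[:2]+R@np.array([sx*lx/2,sy*ly/2]),z] for z in(z0,z1) for sx,sy in((1,1),(1,-1),(-1,-1),(-1,1))]
if __name__=='__main__':
    c4=[at(mt,340+u/4,220+v/4,.1) for u,v in((150,55),(238,102),(209,151),(121,106))]
    print(np.array(c4)); c=np.mean(c4,0); print('carton',c)
    e=(c4[1]-c4[0]+c4[2]-c4[3])/2; print('long dir',e,np.linalg.norm(e),np.degrees(np.arctan2(e[1],e[0])))
    k=148/400
    b4=[at(mt,70+u*k,190+v*k,.215) for u,v in((78,324-300),(298,340-300),(276,581-300),(58,567-300))]
    print(np.array(b4)); b=np.mean(b4,0); print('bin',b)
    m4=[at(mt,70+u*k,190+v*k,.215) for u,v in((108,80),(257,89),(243,217),(101,206))]; print('mouth',np.array(m4),np.mean(m4,0))
    ex=(b4[1]-b4[0]+b4[2]-b4[3])/2; print('bin edge y',ex,np.linalg.norm(ex),np.degrees(np.arctan2(ex[1],ex[0])))
    ex2=(b4[0]-b4[3]+b4[1]-b4[2])/2; print('bin edge x',ex2,np.linalg.norm(ex2),np.degrees(np.arctan2(ex2[1],ex2[0])))
    for n,p,z in(('lota',(276,251),.09),('tin',(331,196),.04),('rack',(261,147),.02)): print(n,at(mt,*p,z))
    yc=np.arctan2(e[1],e[0])-np.pi/2; yb=np.arctan2(ex2[1],ex2[0])
    print(yc,yb)
    for m,I,n in((mt,T,'t'),(ms,S,'s')):
        J=cv2.resize(I,None,fx=4,fy=4,interpolation=cv2.INTER_CUBIC)
        for B in(box(c,yc,.036,.06,0,.1),box(b,yb,.2,.18,0,.215),box(b,yb,.1,.12,.215,.215)):
            q=[tuple(int(round(4*t+1.5)) for t in proj(m,P)) for P in B]
            for i in range(4):
                for a,d in((i,(i+1)%4),(i+4,(i+1)%4+4),(i,i+4)): cv2.line(J,q[a],q[d],(0,0,255),1)
        cc=[int(4*t) for t in proj(m,(c[0],c[1],.05))];bb=[int(4*t) for t in proj(m,(b[0],b[1],.15))]
        A=J[max(cc[1]-150,0):,max(cc[0]-200,0):][:300,:400];D=J[max(bb[1]-300,0):,max(bb[0]-200,0):][:600,:400]
        out=np.zeros((600,800,3),np.uint8);out[:A.shape[0],:A.shape[1]]=A;out[:D.shape[0],400:400+D.shape[1]]=D
        cv2.imwrite(f'pics/ov_{n}.png',out)
E
python3 meas.py
```

```text
[[ 0.5049 -0.2714  0.1   ]
 [ 0.475  -0.325   0.1   ]
 [ 0.4451 -0.3063  0.1   ]
 [ 0.4737 -0.2527  0.1   ]]
carton [ 0.4747 -0.2889  0.1   ]
long dir [-0.0293 -0.0536  0.    ] 0.06105173054692433 -118.64295652892048
[[0.5949 0.3716 0.215 ]
 [0.5786 0.1901 0.215 ]
 [0.382  0.2094 0.215 ]
 [0.3961 0.3878 0.215 ]]
bin [0.4879 0.2897 0.215 ]
mouth [[0.5483 0.3468 0.215 ]
 [0.5388 0.2241 0.215 ]
 [0.4344 0.2361 0.215 ]
 [0.4452 0.3526 0.215 ]] [0.4917 0.2899 0.215 ]
bin edge y [-0.0152 -0.18    0.    ] 0.1806352725851966 -94.83267665315947
bin edge x [ 0.1976 -0.0177  0.    ] 0.19844078008600613 -5.126272782802191
lota [ 0.4658 -0.019   0.09  ]
tin [ 0.6049 -0.1652  0.04  ]
rack [0.7418 0.018  0.02  ]
-3.641506552525062 -0.08947033841527038
```

View pics/ov_t.png

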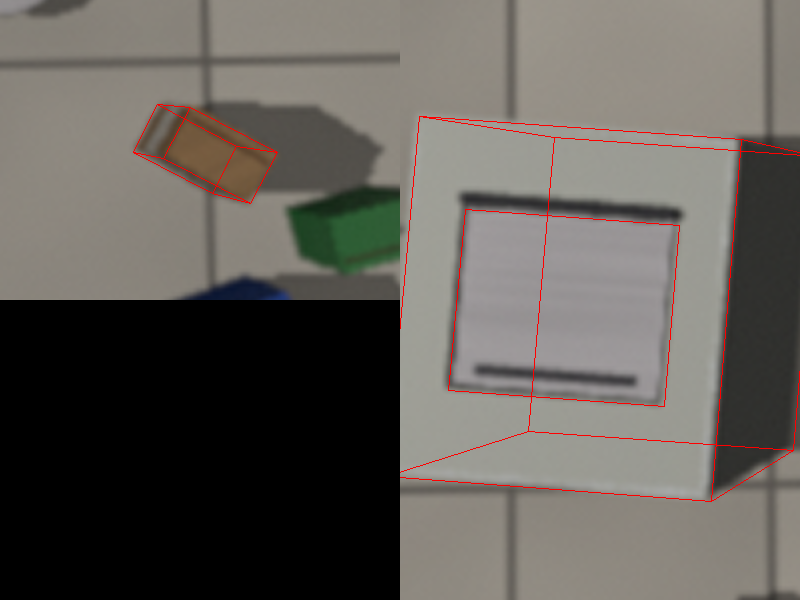

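View pics/ov_s.png

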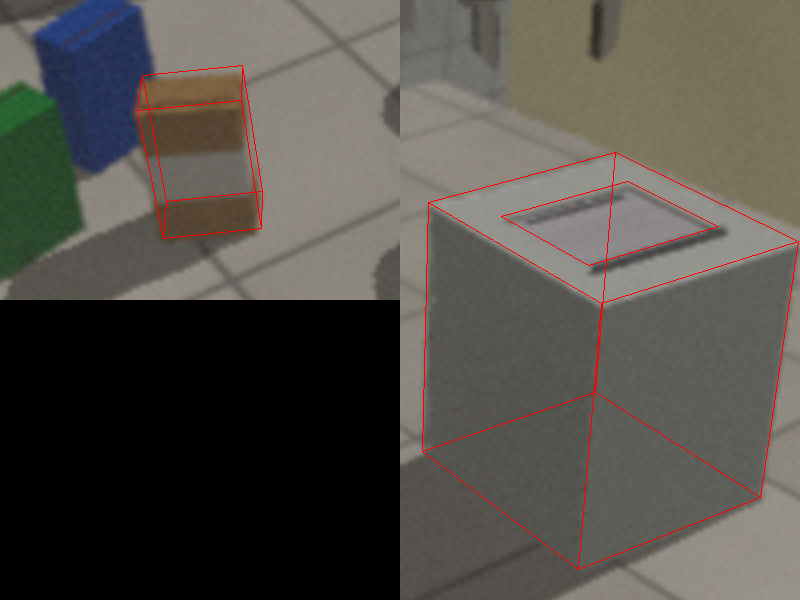

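```bash
cat > go.py <<'E'
from h import *
from scipy.spatial.transform import Rotation as Ro
np.set_printoptions(precision=4,suppress=True)
def go(*targets):
    s=arm.sense(); R=Ro.from_rotvec(s['tcp_rot']).as_matrix(); p=s['position']
    phi=np.degrees(np.arctan2(R[1,2],R[0,2]))
    print('t',s['time_s'],'p',p,'x axis',R[:,0],'z ang',phi,'q',s['qpos'],'F',s['force'],'gap',s['finger_gap'])
    for P,ang in targets:
        d=(ang-phi+90)%180-90
        # turn +about tool x (down) = world -z
        print('target',P,ang,'dp mm',(R.T@(np.array(P)-p))*1000,'yaw units',-d/8,'alt',-(d-180*np.sign(d))/8,'q6~ change',d-np.degrees(np.arctan2(P[1],P[0])-s['qpos'][0]))
E
python3 - <<'E'
from go import *
c=(.4747,-.2889)
go(((.3,.35,.36),-28.6),((*c,.36),-28.6),((*c,.2),-28.6))
from meas import *
for p in((421,265),(389,289)): print(at(mt,*p,.1))
E
```

```text
t 0.1 p [0.2195 0.4765 0.2013] x axis [-0.0007 -0.0011 -1.    ] z ang 65.25776230731526 q [ 0.993   0.3426  1.5249  0.      1.2754 -0.146 ] F [ 0.2142 -0.21   -0.0612] gap 0.09197563490055659
target (0.3, 0.35, 0.36) -28.6 dp mm [-158.5775 -126.0308  -81.3861] yaw units -10.767779711585593 alt 11.732220288414407 q6~ change 93.63707240058648
target (0.4747, -0.2889, 0.36) -28.6 dp mm [-157.9938 -552.0966 -588.5162] yaw units -10.767779711585593 alt 11.732220288414407 q6~ change 174.36025845864646
target (0.4747, -0.2889, 0.2) -28.6 dp mm [   2.0061 -552.1282 -588.3054] yaw units -10.767779711585593 alt 11.732220288414407 q6~ change 174.36025845864646
[ 0.4261 -0.3766  0.1   ]
[ 0.3685 -0.2962  0.1   ]
```

```bash
python3 -m jog '[{"dp":[-50,0,0],"yaw":0,"hand":70},{"dp":[-100,0,0],"yaw":1,"hand":70},{"dp":[-150,-20,-15],"yaw":2,"hand":70},{"dp":[-160,-50,-45],"yaw":3,"hand":70},{"dp":[-160,-80,-75],"yaw":4,"hand":70},{"dp":[-160,-110,-105],"yaw":5,"hand":70},{"dp":[-160,-140,-140],"yaw":6,"hand":70},{"dp":[-160,-170,-175],"yaw":7,"hand":70}]' 30
python3 - <<'E'
from go import *
c=(.4747,-.2889)
go(((*c,.30),-28.6))
E
```

```text
time_s: 0.9
position: [0.3008, 0.245, 0.3616]
tcp_rot: [-0.123, 1.568, 0.123]
force: [0.8, 1.1, 0.1]
finger_gap: 0.07
t 0.9 p [0.3008 0.245  0.3616] x axis [-0.0003 -0.0003 -1.    ] z ang 8.966973856888053 q [ 0.4855 -0.0022  1.5155 -0.0001  1.6287  0.329 ] F [0.7667 1.1026 0.0628] gap 0.06999074585859472
target (0.4747, -0.2889, 0.3) -28.6 dp mm [  61.7123 -554.5121   88.6026] yaw units 4.695871732111007 alt -17.80412826788899 q6~ change 21.575387536380262
```

```bash
python3 -m jog '[{"dp":[0,-40,6],"yaw":0.6,"hand":70},{"dp":[0,-85,13],"yaw":1.2,"hand":70},{"dp":[0,-130,20],"yaw":1.8,"hand":70},{"dp":[5,-175,28],"yaw":2.4,"hand":70},{"dp":[10,-220,35],"yaw":3.0,"hand":70},{"dp":[20,-265,42],"yaw":3.6,"hand":70},{"dp":[30,-310,50],"yaw":4.2,"hand":70},{"dp":[40,-350,56],"yaw":4.7,"hand":70}]' 
python3 -m jog '[{"dp":[0,0,0],"yaw":0,"hand":70},{"dp":[0,0,0],"yaw":0,"hand":70},{"dp":[0,0,0],"yaw":0,"hand":70},{"dp":[0,0,0],"yaw":0,"hand":70},{"dp":[0,0,0],"yaw":0,"hand":70},{"dp":[0,0,0],"yaw":0,"hand":70},{"dp":[0,0,0],"yaw":0,"hand":70},{"dp":[0,0,0],"yaw":0,"hand":70}]' 
python3 - <<'E'
from go import *
c=(.4747,-.2889)
go(((*c,.30),-28.6))
m=arm.camera_model('wrist');im=save('wrist','w1')
for z,r in((.1,1),):print(proj(m,(*c,.1)))
E
```

```text
time_s: 1.7
position: [0.4126, -0.0919, 0.3213]
tcp_rot: [0.391, 1.535, -0.391]
force: [-0.1, 0.9, -0.3]
finger_gap: 0.0701
time_s: 2.5
position: [0.4124, -0.0895, 0.322]
tcp_rot: [0.387, 1.536, -0.387]
force: [0.5, -0.6, 0.1]
finger_gap: 0.0702
t 2.5 p [ 0.4124 -0.0895  0.322 ] x axis [ 0.0002 -0.     -1.    ] z ang -28.312476401829215 q [-0.3957  0.0746  1.5393  0.0001  1.5275  0.0984] F [ 0.4513 -0.5979  0.0939] gap 0.07020839082399882
target (0.4747, -0.2889, 0.3) -28.6 dp mm [  22.0198 -146.0413  149.3887] yaw units 0.03594044977134914 alt -22.46405955022865 q6~ change 8.362801699201105
(np.float64(377.38836158219516), np.float64(273.96192626946083))
```

View pics/w1.png

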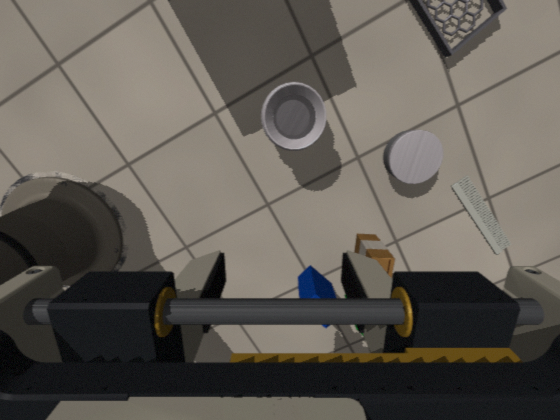

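```bash
python3 -m jog '[{"dp":[5,-30,30],"yaw":0,"hand":60},{"dp":[10,-60,60],"yaw":0,"hand":60},{"dp":[15,-90,92],"yaw":0,"hand":60},{"dp":[30,-120,122],"yaw":0,"hand":60},{"dp":[60,-135,138],"yaw":0,"hand":60},{"dp":[82,-146,149],"yaw":0,"hand":60},{"dp":[82,-146,149],"yaw":0,"hand":60},{"dp":[82,-146,149],"yaw":0,"hand":60}]' 
python3 - <<'E'
from go import *
c=(.4747,-.2889)
m=arm.camera_model('wrist');im=save('wrist','w2')
go(((*c,.077),-28.6))
print(proj(m,(*c,.1)))
import meas
J=cv2.imread('pics/w2.png')
q=[tuple(int(round(t)) for t in proj(m,P)) for P in meas.box(np.array(c),np.radians(-28.6),.036,.06,0,.1)]
for i in range(4):
    for a,d in((i,(i+1)%4),(i+4,(i+1)%4+4),(i,i+4)): cv2.line(J,q[a],q[d],(0,0,255),1)
cv2.imwrite('pics/w2o.png',J)
save('top','t2')
E
```

```text
time_s: 3.35
position: [0.4742, -0.2886, 0.2401]
tcp_rot: [0.389, 1.536, -0.387]
force: [-0.4, 0.8, 0.3]
finger_gap: 0.0601
t 3.4 p [ 0.4746 -0.2885  0.2411] x axis [ 0.0012 -0.0005 -1.    ] z ang -28.32420655505603 q [-0.6845  0.3711  1.3712  0.0004  1.398  -0.1902] F [-0.0325 -0.9538  0.5707] gap 0.05992207342928562
target (0.4747, -0.2889, 0.077) -28.6 dp mm [164.141   -0.302    0.0837] yaw units 0.03447418061799645 alt -22.465525819382 q6~ change -8.168832177207829
(np.float64(281.710335034924), np.float64(196.44546052156727))
```

View pics/w2o.png

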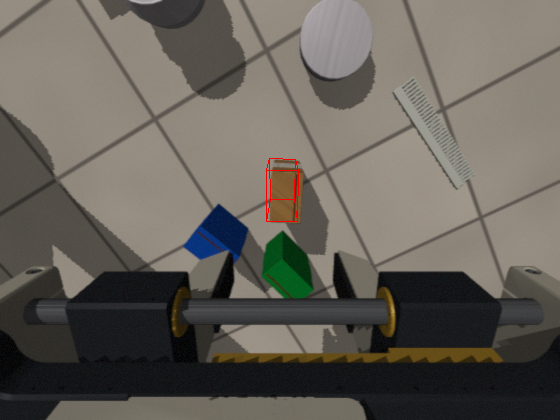

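The overlay fits the carton to about 2 mm at pixel (283,192). The jaws straddle it and clear the blue and green boxes, so I'll descend and grip.

```bash
python3 -m jog '[{"dp":[35,0,1],"yaw":0,"hand":60},{"dp":[70,0,1],"yaw":0,"hand":60},{"dp":[100,0,1],"yaw":0,"hand":60},{"dp":[125,0,1],"yaw":0,"hand":60},{"dp":[145,0,1],"yaw":0,"hand":60},{"dp":[160,0,1],"yaw":0,"hand":60},{"dp":[164,0,1],"yaw":0,"hand":60},{"dp":[164,0,1],"yaw":0,"hand":60}]' 30
python3 -m jog '[{"dp":[0,0,0],"yaw":0,"hand":60},{"dp":[0,0,0],"yaw":0,"hand":20},{"dp":[0,0,0],"yaw":0,"hand":20},{"dp":[0,0,0],"yaw":0,"hand":20},{"dp":[0,0,0],"yaw":0,"hand":20},{"dp":[0,0,0],"yaw":0,"hand":20},{"dp":[0,0,0],"yaw":0,"hand":20},{"dp":[0,0,0],"yaw":0,"hand":20}]' 30
python3 - <<'E'
from go import *
go(((.4747,-.2889,.077),-28.6)); save('scene','s3')
E
```

```text
time_s: 4.25
position: [0.4757, -0.2891, 0.0769]
tcp_rot: [0.387, 1.535, -0.387]
force: [0.0, 0.1, 0.7]
finger_gap: 0.0598
time_s: 5.05
position: [0.4752, -0.2894, 0.0759]
tcp_rot: [0.388, 1.536, -0.388]
force: [-0.1, -0.7, 0.0]
finger_gap: 0.0201
t 5.05 p [ 0.4752 -0.2894  0.0759] x axis [-0.      0.0002 -1.    ] z ang -28.3418126150812 q [-0.6848  0.5272  1.6057  0.0001  1.0089 -0.1902] F [-0.0618 -0.7335  0.0055] gap 0.02005924815959955
target (0.4747, -0.2889, 0.077) -28.6 dp mm [-1.1485  0.1823 -0.6145] yaw units 0.03227342311484982 alt -22.46772657688515 q6~ change -8.170817040750006
```

View pics/s3.png

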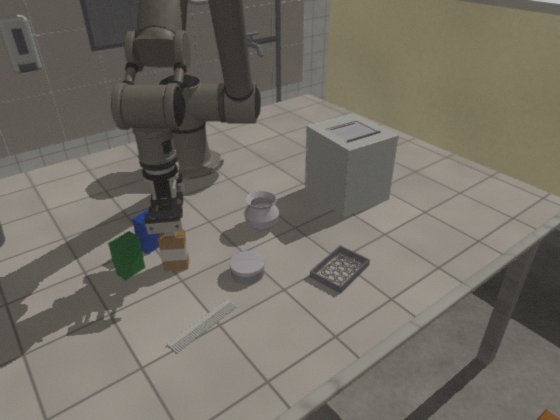

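```bash
python3 - <<'E'
from go import *
im=save('top','t3')
m=arm.camera_model('wrist');w=save('wrist','w3')
S=cv2.imread('pics/s3.png');T=cv2.imread('pics/t3.png');W=cv2.imread('pics/w3.png')
ms=arm.camera_model('scene');mt=arm.camera_model('top')
print(proj(ms,(.4752,-.2894,.0759)),proj(mt,(.4752,-.2894,.0759)),proj(m,(.4752,-.2894,.0759)))
r=lambda im,x,y,w,h:cv2.resize(im[y:y+h,x:x+w],(400,300),interpolation=cv2.INTER_CUBIC)
out=np.vstack([np.hstack([r(S,100,190,120,90),r(T,330,205,120,90)]),np.hstack([r(W,0,0,560,420),r(W,180,150,200,150)])])
cv2.imwrite('pics/c3.png',out)
E
```

```text
(np.float64(172.58557619459992), np.float64(240.34617775376353)) (np.float64(382.8095207183849), np.float64(245.24310083094667)) (np.float64(280.0457387626781), np.float64(248.18955650874284))
```

View pics/c3.png

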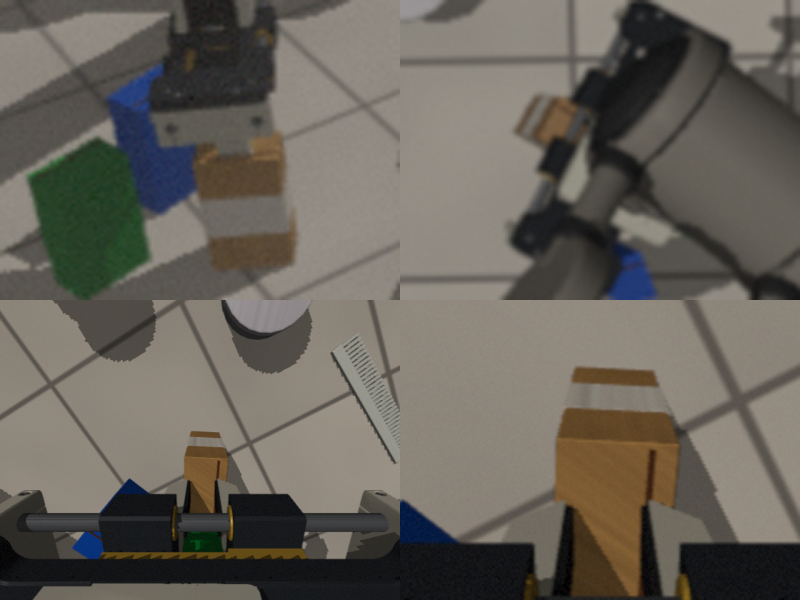

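```bash
python3 - <<'E'
from go import *
S=cv2.imread('pics/s3.png');W=cv2.imread('pics/w3.png')
ms=arm.camera_model('scene');m=arm.camera_model('wrist')
s=arm.sense();R=Ro.from_rotvec(s['tcp_rot']).as_matrix();p=s['position']
def mark(I,m,k,ox,oy,J):
    for L,c in((0,(0,0,255)),(.008,(0,255,0)),(-.011,(255,0,255))):
        for zz in(-.01,.01):
            q=proj(m,p+R@np.array([L,0,zz])); cv2.circle(J,(int((q[0]-ox+.5)*k),int((q[1]-oy+.5)*k)),3,c,-1)
a=cv2.resize(S[200:275,130:210],None,fx=8,fy=8,interpolation=cv2.INTER_CUBIC);mark(S,ms,8,130,200,a);cv2.imwrite('pics/z1.png',a)
b=cv2.resize(W[150:300,200:360],None,fx=4,fy=4,interpolation=cv2.INTER_CUBIC);mark(W,m,4,200,150,b);cv2.imwrite('pics/z2.png',b)
E
```

```text
(no output)
```

View pics/z1.png

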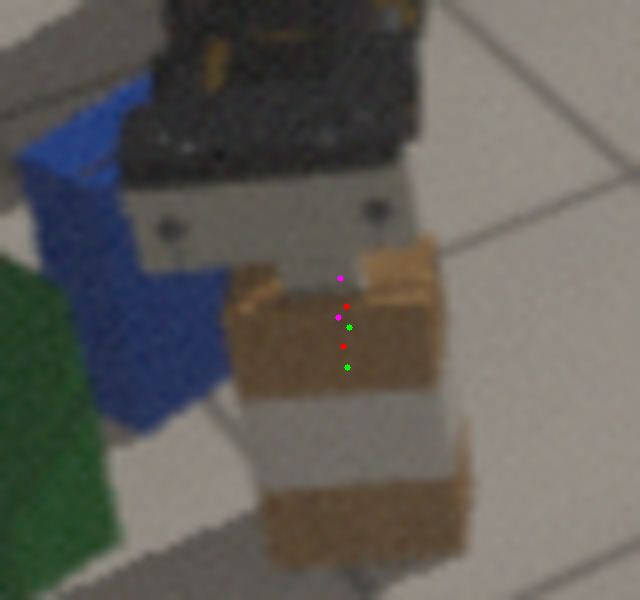

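View pics/z2.png

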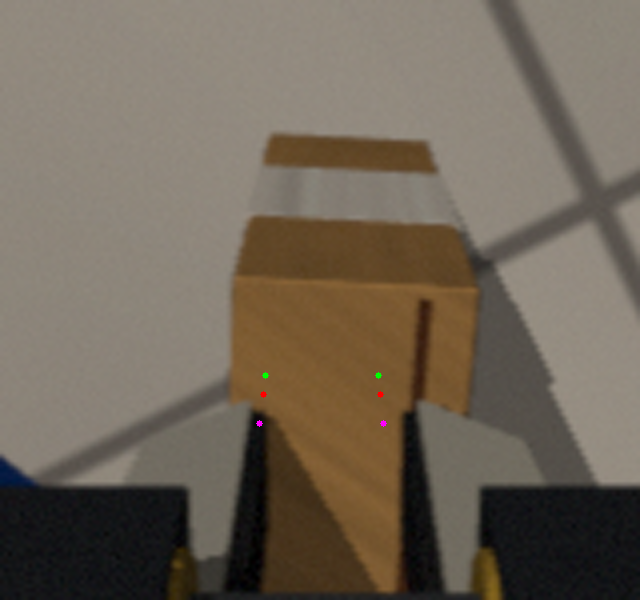

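```bash
python3 - <<'E'
from go import *
ms=arm.camera_model('scene');m=arm.camera_model('wrist');mt=arm.camera_model('top')
s=arm.sense();R=Ro.from_rotvec(s['tcp_rot']).as_matrix();p=s['position'];print(p)
for L in(.008,0,-.01,-.02,-.03,-.04):
    print(L,[np.round(proj(ms,p+R@np.array([L,0,z])),1) for z in(.01,.02)],[np.round(proj(m,p+R@np.array([L,y,.01])),1) for y in(-.0095,.0095)],[np.round(proj(m,p+R@np.array([L,y,-.01])),1) for y in(-.0095,.0095)])
print('w tip seen',(265/4+200,412/4+150),(405/4+200,412/4+150),'scene tip', (278/8+130,292/8+200),(358/8+130,300/8+200))
E
```

```text
[ 0.4752 -0.2894  0.0759]
0.008 [array([172.9, 245.5]), array([172.7, 248. ])] [array([294. , 255.6]), array([294.4, 230.9])] [array([266.2, 255.6]), array([265.7, 230.9])]
0 [array([172.4, 242.9]), array([172.2, 245.4])] [array([294.5, 260.7]), array([294.8, 235.3])] [array([265.6, 260.7]), array([265.1, 235.3])]
-0.01 [array([171.8, 239.6]), array([171.6, 242.1])] [array([295. , 267.7]), array([295.4, 241.2])] [array([264.7, 267.7]), array([264.2, 241.2])]
-0.02 [array([171.2, 236.3]), array([171. , 238.8])] [array([295.7, 275.4]), array([296.1, 247.7])] [array([263.8, 275.4]), array([263.2, 247.7])]
-0.03 [array([170.6, 232.9]), array([170.4, 235.4])] [array([296.4, 284. ]), array([296.8, 255. ])] [array([262.8, 284. ]), array([262.1, 255. ])]
-0.04 [array([170. , 229.5]), array([169.8, 232. ])] [array([297.2, 293.5]), array([297.7, 263.1])] [array([261.6, 293.5]), array([260.8, 263.2])]
w tip seen (266.25, 253.0) (301.25, 253.0) scene tip (164.75, 236.5) (174.75, 237.5)
```

Both cameras put the fingertips at z≈0.10, about 33 mm short of where the stated tool frame puts them. The fingers closed to 20 mm just above the carton, which hasn't moved. I'll open, go 24 mm lower and check.

```bash
python3 -m jog '[{"dp":[0,0,0],"yaw":0,"hand":64},{"dp":[0,0,0],"yaw":0,"hand":64},{"dp":[0,0,0],"yaw":0,"hand":64},{"dp":[0,0,0],"yaw":0,"hand":64},{"dp":[8,0,0],"yaw":0,"hand":64},{"dp":[16,0,0],"yaw":0,"hand":64},{"dp":[24,0,0],"yaw":0,"hand":64},{"dp":[24,0,0],"yaw":0,"hand":64}]' 30
python3 - <<'E'
from go import *
go(((.4747,-.2889,.05),-28.6)); save('scene','s4');save('wrist','w4')
S=cv2.imread('pics/s4.png');W=cv2.imread('pics/w4.png')
a=cv2.resize(S[190:280,120:220],(400,360),interpolation=cv2.INTER_CUBIC)
b=cv2.resize(W[100:420,100:460],(400,356),interpolation=cv2.INTER_CUBIC)
cv2.imwrite('pics/z4.png',np.hstack([a[:356],b]))
E
```

```text
time_s: 6.0
position: [0.4743, -0.2887, 0.0502]
tcp_rot: [0.389, 1.539, -0.387]
force: [0.4, -0.5, 0.2]
finger_gap: 0.0639
t 6.0 p [ 0.4743 -0.2887  0.0502] x axis [-0.0024  0.002  -1.    ] z ang -28.33925858510368 q [-0.6848  0.5608  1.6305  0.0001  0.9535 -0.1903] F [ 0.415  -0.5159  0.1569] gap 0.06388232287166364
target (0.4747, -0.2889, 0.05) -28.6 dp mm [0.1525 0.0004 0.4636] yaw units 0.03259267686204126 alt -22.46740732313796 q6~ change -8.174531919883151
```

View pics/z4.png

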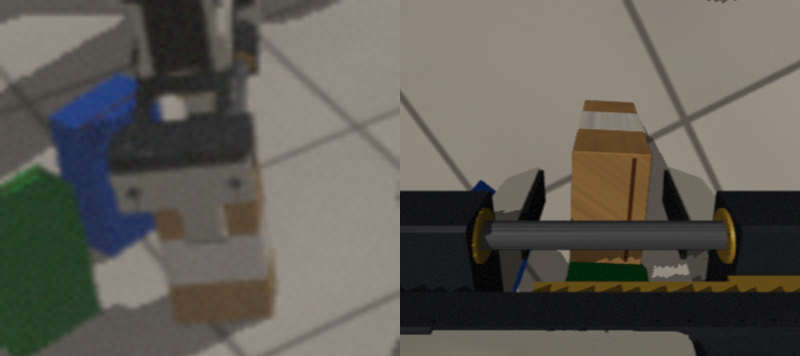

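```bash
python3 -m jog '[{"dp":[0,0,0],"yaw":0,"hand":25},{"dp":[0,0,0],"yaw":0,"hand":25},{"dp":[0,0,0],"yaw":0,"hand":25},{"dp":[0,0,0],"yaw":0,"hand":25},{"dp":[0,0,0],"yaw":0,"hand":25},{"dp":[0,0,0],"yaw":0,"hand":25},{"dp":[-5,0,0],"yaw":0,"hand":25},{"dp":[-10,0,0],"yaw":0,"hand":25}]' 35
python3 - <<'E'
from go import *
go(((.4879,.2897,.33),-5.1)); save('scene','s5');save('wrist','w5')
S=cv2.imread('pics/s5.png');W=cv2.imread('pics/w5.png')
a=cv2.resize(S[190:280,120:220],(400,360),interpolation=cv2.INTER_CUBIC)
b=cv2.resize(W[100:420,100:460],(400,356),interpolation=cv2.INTER_CUBIC)
cv2.imwrite('pics/z5.png',np.hstack([a[:356],b]))
E
```

```text
time_s: 6.9
position: [0.4749, -0.2892, 0.062]
tcp_rot: [0.388, 1.537, -0.387]
force: [0.7, -0.3, -1.6]
finger_gap: 0.0361
t 6.9 p [ 0.4749 -0.2892  0.062 ] x axis [-0.0006  0.0006 -1.    ] z ang -28.337828297091793 q [-0.6848  0.545   1.6195  0.      0.9779 -0.1902] F [ 0.7335 -0.2565 -1.5899] gap 0.0361074587897516
target (0.4879, 0.2897, 0.33) -5.1 dp mm [-267.7106  515.7334 -263.5898] yaw units -2.9047285371364744 alt 19.595271462863526 q6~ change -46.699513655056435
```

View pics/z5.png

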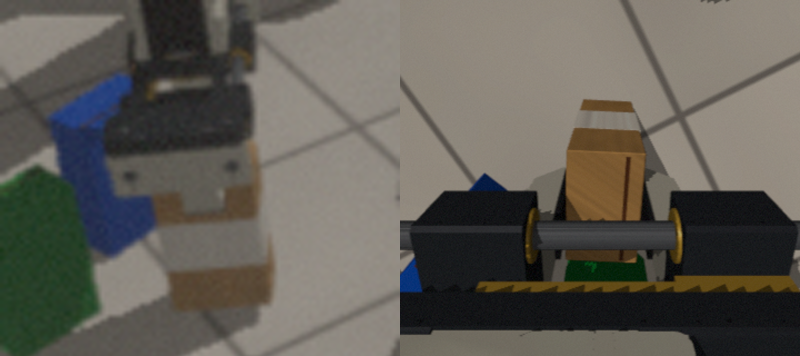

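```bash
python3 -m jog '[{"dp":[-40,0,0],"yaw":0,"hand":25},{"dp":[-85,0,0],"yaw":0,"hand":25},{"dp":[-130,10,-5],"yaw":0,"hand":25},{"dp":[-170,30,-15],"yaw":-0.2,"hand":25},{"dp":[-205,60,-31],"yaw":-0.4,"hand":25},{"dp":[-235,95,-48],"yaw":-0.6,"hand":25},{"dp":[-260,130,-66],"yaw":-0.8,"hand":25},{"dp":[-275,165,-84],"yaw":-1,"hand":25}]' 35
python3 - <<'E'
from go import *
go(((.4879,.2897,.335),-5.1))
E
```

```text
time_s: 7.8
position: [0.4797, -0.103, 0.3392]
tcp_rot: [0.278, 1.55, -0.278]
force: [0.1, 1.5, -1.5]
finger_gap: 0.0358
t 7.8 p [ 0.4797 -0.103   0.3392] x axis [ 0.0031 -0.001  -1.    ] z ang -20.29984544151071 q [-0.368   0.2045  1.3399  0.0002  1.5939 -0.0137] F [ 0.1114  1.5245 -1.5171] gap 0.03582256379882915
target (0.4879, 0.2897, 0.335) -5.1 dp mm [   3.8344  371.1712 -128.5396] yaw units -1.899980680188838 alt 20.60001931981116 q6~ change -36.5863297542969
```

```bash
python3 -m jog '[{"dp":[0,36,-12],"yaw":-0.2,"hand":25},{"dp":[0,74,-26],"yaw":-0.4,"hand":25},{"dp":[0,112,-39],"yaw":-0.6,"hand":25},{"dp":[0,150,-52],"yaw":-0.8,"hand":25},{"dp":[0,188,-65],"yaw":-1.1,"hand":25},{"dp":[0,224,-78],"yaw":-1.4,"hand":25},{"dp":[0,258,-90],"yaw":-1.7,"hand":25},{"dp":[0,288,-100],"yaw":-1.9,"hand":25}]' 35
python3 - <<'E'
from go import *
go(((.4879,.2897,.335),-5.1))
E
```

```text
time_s: 8.6
position: [0.4854, 0.2024, 0.3369]
tcp_rot: [0.069, 1.57, -0.068]
force: [0.7, -0.3, -1.0]
finger_gap: 0.036
t 8.6 p [0.4854 0.2024 0.3369] x axis [-0.0001  0.0002 -1.    ] z ang -5.0054984708350005 q [0.2491 0.2782 1.2488 0.0002 1.6146 0.3364] F [ 0.6954 -0.3059 -1.0133] gap 0.03603976459816805
target (0.4879, 0.2897, 0.335) -5.1 dp mm [ 1.9327 87.2332 -5.1191] yaw units 0.01181269114562511 alt -22.488187308854375 q6~ change -16.525137946353173
```

```bash
python3 -m jog '[{"dp":[0,25,-2],"yaw":0,"hand":25},{"dp":[0,50,-3],"yaw":0,"hand":25},{"dp":[5,70,-4],"yaw":0,"hand":25},{"dp":[10,82,-5],"yaw":0,"hand":25},{"dp":[20,87,-5],"yaw":0,"hand":25},{"dp":[30,87,-5],"yaw":0,"hand":25},{"dp":[35,87,-5],"yaw":0,"hand":25},{"dp":[35,87,-5],"yaw":0,"hand":25}]' 35
python3 - <<'E'
from go import *
go(((.4879,.2897,.285),-5.1)); save('scene','s6');save('wrist','w6');save('top','t6')
S=cv2.imread('pics/s6.png');W=cv2.imread('pics/w6.png');T=cv2.imread('pics/t6.png')
a=cv2.resize(S[70:220,280:420],(400,428),interpolation=cv2.INTER_CUBIC)
b=cv2.resize(W,(400,300))
out=np.zeros((428,800,3),np.uint8);out[:,:400]=a;out[:300,400:]=b;cv2.imwrite('pics/z6.png',out)
E
```

```text
time_s: 9.4
position: [0.4884, 0.2866, 0.3009]
tcp_rot: [0.07, 1.571, -0.072]
force: [0.3, -0.5, -0.9]
finger_gap: 0.0361
t 9.4 p [0.4884 0.2866 0.3009] x axis [-0.0018 -0.001  -1.    ] z ang -5.201656737294955 q [ 0.3954  0.3695  1.2135 -0.0002  1.5606  0.4862] F [ 0.2998 -0.4927 -0.8861] gap 0.03614850057319933
target (0.4879, 0.2897, 0.285) -5.1 dp mm [15.9132  3.0853 -0.7797] yaw units -0.012707092161869937 alt 22.487292907838132 q6~ change -7.9441885390009865
```

View pics/z6.png

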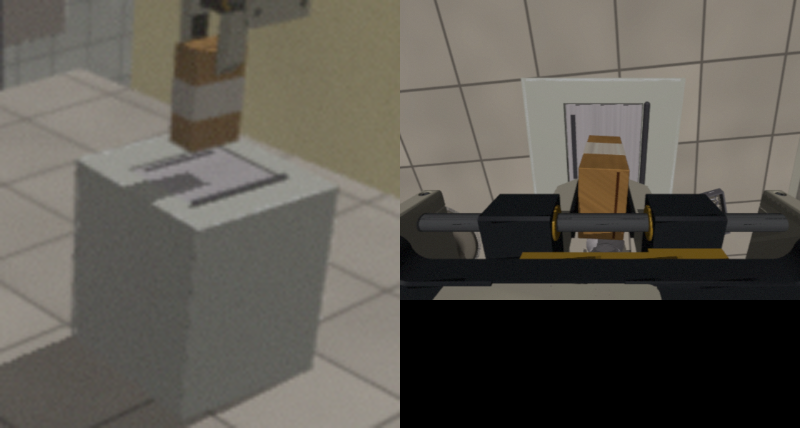

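View pics/w6.png

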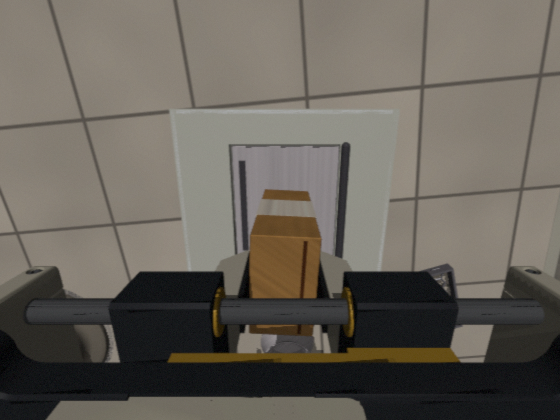

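The carton is upright over the mouth, thin side along the bin's x. The hinge rod is on the right in the wrist view (345,200), at world +x, as expected. I'll start pushing down.

```bash
python3 -m jog '[{"dp":[10,2,0],"yaw":0,"hand":25},{"dp":[20,3,0],"yaw":0,"hand":25},{"dp":[30,3,0],"yaw":0,"hand":25},{"dp":[40,3,0],"yaw":0,"hand":25},{"dp":[50,3,0],"yaw":0,"hand":25},{"dp":[60,3,0],"yaw":0,"hand":25},{"dp":[68,3,0],"yaw":0,"hand":25},{"dp":[76,3,0],"yaw":0,"hand":25}]' 45
python3 - <<'E'
from go import *
go(((.4885,.2897,.185),-5.1)); save('scene','s7');save('wrist','w7')
S=cv2.imread('pics/s7.png');W=cv2.imread('pics/w7.png')
a=cv2.resize(S[70:220,280:420],(400,428),interpolation=cv2.INTER_CUBIC)
b=cv2.resize(W,(400,300))
out=np.zeros((428,800,3),np.uint8);out[:,:400]=a;out[:300,400:]=b;cv2.imwrite('pics/z7.png',out)
E
```

```text
time_s: 10.35
position: [0.4887, 0.2906, 0.2251]
tcp_rot: [0.07, 1.57, -0.07]
force: [-2.2, -0.2, 1.1]
finger_gap: 0.0361
t 10.35 p [0.4887 0.2906 0.2251] x axis [-0.0007 -0.     -1.    ] z ang -5.131544189466008 q [0.4016 0.4071 1.3603 0.0003 1.3749 0.4911] F [-2.1873 -0.2487  1.0636] gap 0.03614180161170509
target (0.4885, 0.2897, 0.185) -5.1 dp mm [40.1219 -0.9302 -0.0469] yaw units -0.003943023683250502 alt 22.49605697631675 q6~ change -7.627826278239399
```

View pics/z7.png

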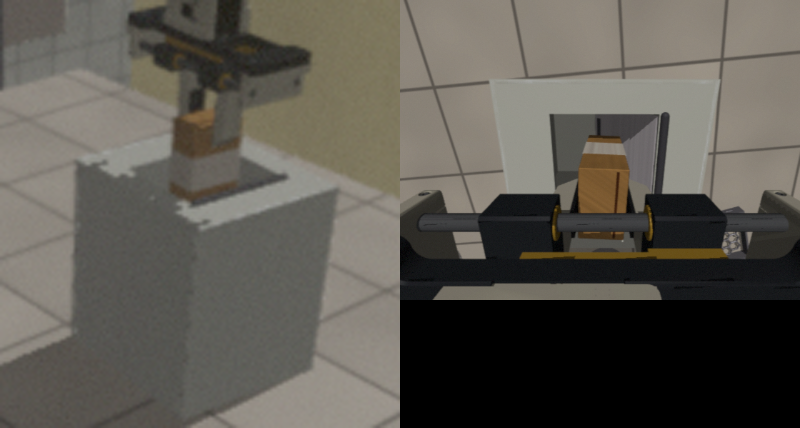

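```bash
python3 -m jog '[{"dp":[8,0,0],"yaw":0,"hand":25},{"dp":[16,0,0],"yaw":0,"hand":25},{"dp":[24,0,0],"yaw":0,"hand":25},{"dp":[32,0,0],"yaw":0,"hand":25},{"dp":[38,0,0],"yaw":0,"hand":25},{"dp":[43,0,0],"yaw":0,"hand":25},{"dp":[47,0,0],"yaw":0,"hand":25},{"dp":[48,0,0],"yaw":0,"hand":25}]' 45
python3 - <<'E'
from go import *
go(((.4885,.2897,.177),-5.1)); save('scene','s8');save('wrist','w8')
S=cv2.imread('pics/s8.png');W=cv2.imread('pics/w8.png')
a=cv2.resize(S[70:220,280:420],(400,428),interpolation=cv2.INTER_CUBIC)
b=cv2.resize(W,(400,300))
out=np.zeros((428,800,3),np.uint8);out[:,:400]=a;out[:300,400:]=b;cv2.imwrite('pics/z8.png',out)
E
```

```text
time_s: 11.25
position: [0.4889, 0.2905, 0.1774]
tcp_rot: [0.07, 1.57, -0.071]
force: [-2.0, 0.0, -0.1]
finger_gap: 0.036
t 11.25 p [0.4889 0.2905 0.1774] x axis [-0.0005 -0.0002 -1.    ] z ang -5.140533053791723 q [ 0.4014  0.4418  1.4393 -0.      1.2611  0.4912] F [-2.0258  0.0475 -0.0557] gap 0.03595575714263468
target (0.4885, 0.2897, 0.177) -5.1 dp mm [ 0.4229 -0.8374 -0.2846] yaw units -0.005066631723964932 alt 22.494933368276037 q6~ change -7.628313919930947
```

View pics/z8.png

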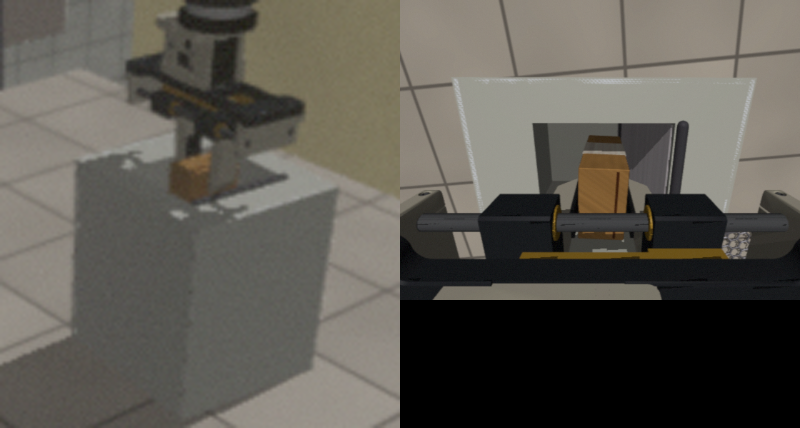

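```bash
python3 -m jog '[{"dp":[0,0,0],"yaw":0,"hand":50},{"dp":[0,0,0],"yaw":0,"hand":50},{"dp":[0,0,0],"yaw":0,"hand":50},{"dp":[0,0,0],"yaw":0,"hand":50},{"dp":[0,0,0],"yaw":0,"hand":50},{"dp":[0,0,0],"yaw":0,"hand":50},{"dp":[0,0,0],"yaw":0,"hand":50},{"dp":[0,0,0],"yaw":0,"hand":50}]' 45
python3 - <<'E'
from go import *
go(((.4885,.2897,.177),-5.1)); save('scene','s9');save('wrist','w9')
S=cv2.imread('pics/s9.png');W=cv2.imread('pics/w9.png')
a=cv2.resize(S[70:220,280:420],(400,428),interpolation=cv2.INTER_CUBIC)
b=cv2.resize(W,(400,300))
out=np.zeros((428,800,3),np.uint8);out[:,:400]=a;out[:300,400:]=b;cv2.imwrite('pics/z9.png',out)
E
```

```text
time_s: 12.15
position: [0.4891, 0.2907, 0.1781]
tcp_rot: [0.071, 1.569, -0.07]
force: [-2.3, 0.8, 4.2]
finger_gap: 0.05
t 12.15 p [0.4891 0.2907 0.1781] x axis [ 0.0003  0.0003 -1.    ] z ang -5.138857287886971 q [0.4015 0.4412 1.4386 0.0002 1.2615 0.4912] F [-2.2634  0.776   4.2161] gap 0.0499643982098409
target (0.4885, 0.2897, 0.177) -5.1 dp mm [ 1.0511 -1.052  -0.464 ] yaw units -0.0048571609858711895 alt 22.49514283901413 q6~ change -7.625402214578223
```

View pics/z9.png

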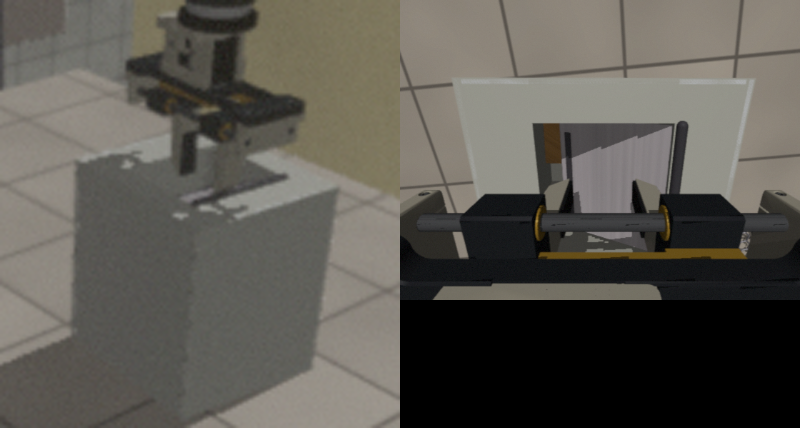

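The carton dropped in and the flap has swung up against a fingertip, with 4 N on the tool. I'll withdraw straight up.

```bash
python3 -m jog '[{"dp":[-8,0,0],"yaw":0,"hand":50},{"dp":[-18,0,0],"yaw":0,"hand":50},{"dp":[-35,0,0],"yaw":0,"hand":50},{"dp":[-60,0,0],"yaw":0,"hand":50},{"dp":[-90,0,0],"yaw":0,"hand":50},{"dp":[-120,0,0],"yaw":0,"hand":50},{"dp":[-150,0,0],"yaw":0,"hand":50},{"dp":[-150,0,0],"yaw":0,"hand":50}]' 45
python3 -m jog '[{"dp":[0,-40,0],"yaw":0,"hand":50},{"dp":[0,-80,0],"yaw":0,"hand":50},{"dp":[0,-120,0],"yaw":0,"hand":50},{"dp":[0,-150,0],"yaw":0,"hand":50},{"dp":[0,-150,0],"yaw":0,"hand":50},{"dp":[0,-150,0],"yaw":0,"hand":50},{"dp":[0,-150,0],"yaw":0,"hand":50},{"dp":[0,-150,0],"yaw":0,"hand":50}]' 45
python3 - <<'E'
from go import *
go(((.4885,.2897,.177),-5.1)); save('scene','s10');save('wrist','w10');save('top','t10')
S=cv2.imread('pics/s10.png');W=cv2.imread('pics/w10.png');T=cv2.imread('pics/t10.png')
r=lambda im:cv2.resize(im,(400,300),interpolation=cv2.INTER_AREA)
c=lambda im,x,y,w,h:cv2.resize(im[y:y+h,x:x+w],(400,300),interpolation=cv2.INTER_CUBIC)
cv2.imwrite('pics/z10.png',np.vstack([np.hstack([r(S),c(S,295,100,120,90)]),np.hstack([r(T),r(W)])]))
E
```

```text
time_s: 13.05
position: [0.4907, 0.291, 0.3332]
tcp_rot: [0.074, 1.561, -0.068]
force: [-0.1, 0.4, 0.7]
finger_gap: 0.05
time_s: 13.85
position: [0.4756, 0.1421, 0.3277]
tcp_rot: [0.07, 1.57, -0.069]
force: [-0.5, 1.3, 0.5]
finger_gap: 0.05
t 13.85 p [0.4756 0.1421 0.3277] x axis [-0.0002  0.0002 -1.    ] z ang -5.0635388510892465 q [0.1357 0.2209 1.3492 0.0002 1.5717 0.2241] F [-0.4874  1.3     0.5134] gap 0.05001992344043793
target (0.4885, 0.2897, 0.177) -5.1 dp mm [150.7068 148.1321  -0.1373] yaw units 0.004557643613843254 alt -22.495442356386157 q6~ change -22.931468455083696
```

View pics/z10.png

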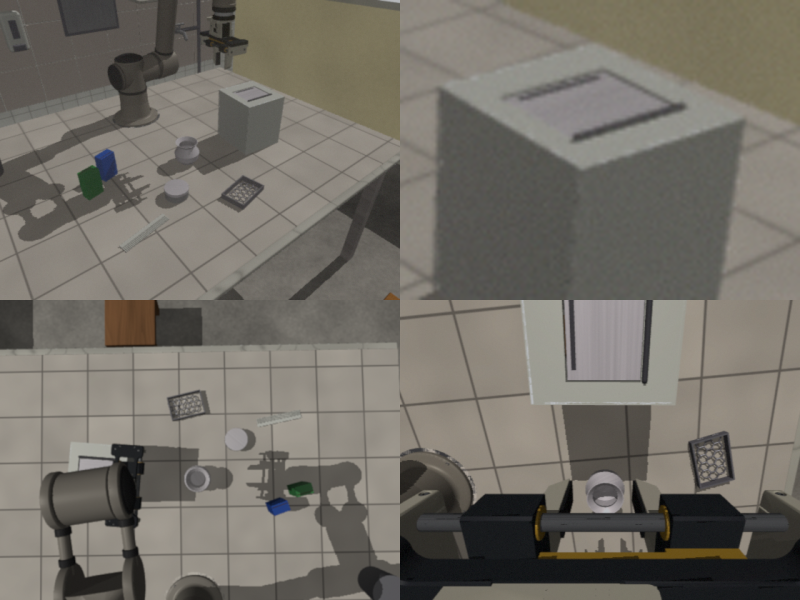

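```bash
python3 - <<'E'
import cv2,numpy as np
a=cv2.imread('pics/scene0.png').astype(int);b=cv2.imread('pics/s10.png').astype(int)
d=np.abs(a-b).max(2)
for n,(x,y,w,h) in dict(lid=(305,115,95,50),lota=(240,188,45,45),tin=(225,250,45,30),rack=(305,245,70,50),comb=(165,298,75,55)).items():
    q=d[y:y+h,x:x+w];print(n,q.mean().round(1),(q>50).sum())
from h import arm
print(arm.close_job())
E
```

```text
lid 2.6 0
lota 2.7 0
tin 2.6 0
rack 2.7 0
comb 2.4 0
the job is handed in; nothing more can be done
None
```

The brown carton is in the bin and the job is handed in, at about 14 s of the 48 s allowed. I gripped it across its thin side and pushed it end first to about 88 mm below the lid. When I opened the fingers it slid in, and I then drew them straight up.

**Last checks:**
- **Flap and bystanders:** comparing the scene picture before and after, the lid with its flap, the lota, the tin, the soap rack and the comb all match to within image noise. The flap looks shut.
- **Robot:** it was clear of everything, with about 1.5 N or less on the tool. The highest force I read was about 5 N, when the flap pressed on a fingertip before I drew back.
- **Not confirmed:** I couldn't see the carton once the flap shut. After the release I glimpsed it below the lid, on the free-edge side of the bin.

**What disagreed:** my first grip closed on air just above the carton. Both cameras showed the fingertips about 33 mm short of where the stated tool frame puts them. Going 24 mm lower gave a firm hold, with the fingers stopping at 36 mm.

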